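# Switch a pull-to-turn manifold selector to the filter outlet

## Task

The gas manifold on the bench is parked in its wide closed notch: switch it over to the one outlet that carries the disc filter. Pull the sprung selector knob up out of the notch, turn it until its pointer is at that outlet, let it drop fully home into that outlet's notch and let go. Each notch lies a few degrees to one side of its outlet, so feel for it, gently: do not yank the knob against its stop or force the pointer against a notch wall or down on the ring, and leave the things standing nearby where they are.

Things in the scene. Friction and masses are not known exactly. Their poses are not given: they have to be found in the camera images.
- manifold: Fixed grey round gas manifold: disc 176 mm across, 16 mm high, tower 88 mm across to 46 mm. Origin on the selector's axis at bench height, z up; -x points to the closed position. Four outlets, 70 mm from the axis at -1.15, -0.60, 0.60, 1.15 rad from -x (anticlockwise positive): one has the filter, three a 20 mm blank cap (36 mm high). Inlet union at the back (+x), to 92 mm.
- ring_center (a point): Centre of the steel index ring on the tower (60 to 84 mm across; axes as the manifold's), at its flat top, 58 mm above the bench. Slots 7 mm deep: a wide one (0.44 rad) for closed and one 7 mm wide per outlet. But the outlets' slots do not line up with the outlets: each lies 0.06 to 0.16 rad (3 to 9 deg) to one side or the other of its outlet; which side differs and is not given. The ring holds still.
- selector: Sprung selector, one rigid part: black flat bar grip 46 x 16 mm, 30 mm high, on a hub, and a steel pointer bar 5 mm wide, 6 mm high, 44 mm long from the axis: the key in the ring's slots. Origin on the axis, 50 mm above the bench when home; -x is the pointer's direction and the grip's length. Grip 21 to 51 mm, pointer 2 to 8 mm above origin. Over 25 N between it and the manifold does damage.
- knob_grip (a point): Centre of the bar grip's flat sides for grasping, on the selector's axis, 88 mm above the bench when home (12 mm below the grip's top). Pinch the 16 mm thickness, from above.
- pointer_tip (a point): Tip of the pointer, 46 mm from the axis, 55 mm above the bench when home.
- selector_lift (a joint): How far the selector is pulled up, m: 0 = home in a slot (1 mm off its floor), 0.006 = pointer resting on the ring's top between slots, clear of it from 0.0065, hard stop at 0.010. A spring pulls it down with 6.6 N at 0, growing by 300 N/m (9 N at 0.008); it weighs 0.15 kg.
- selector_turn (a joint): Angle of the selector on the manifold, rad, anticlockwise positive seen from above: 0 = pointer along the manifold's -x. Starts within 0.03 of 0, free to about 1.5 either way, little friction when pulled clear. In an outlet's slot it has about 0.03 rad of play either way.
- filter_center (a point): Centre of the white disc filter (disc 28 mm across, 7 mm thick, on a thin neck, 33 mm tall in all, top 57 mm above the bench), half-way up. Fixed on the outlet wanted.
- media_bottle_center (a point): Bystander: clear bottle with a blue cap, 69 mm across, 129 mm tall; this is its centre.
- sample_pot_center (a point): Bystander: white pot with a red screw lid, 46 mm across, 57 mm tall; this is its centre.
- vial_center (a point): Bystander: small clear vial with an orange cap, 25 mm across, 60 mm tall; this is its centre.

How it is judged:
On the way, in this order (a step that is already met when the one before it is completed fails the run):
1. the selector is pulled up clear of the ring (lift over 6.2 mm) (value of joint selector_lift above 0.0062 m), for 0.1 s.
2. it has dropped home in the notch of the outlet with the filter (value of joint selector_lift below 0.0015 m and horizontal distance between pointer_tip and filter_center below 0.0286 m), for 0.2 s.
At the end, for the whole second after the job is handed in: The selector is home (lift below 1.5 mm) in the filter outlet's notch: pointer tip within 28.6 mm of the filter's axis seen from above (24 mm when pointing straight at it; no neighbouring notch meets this), at rest and let go (all of step 2 and linear speed of selector below 0.01 m/s); the robot touches nothing.
It fails at once if more than 25 N between the selector and the manifold (yanked against its stop, or forced against a notch wall or onto the ring) (contact force between selector and manifold above 25 N).
It fails at once if the media bottle is pushed more than 3 cm (distance of media_bottle_center from where it was at the start of the episode above 0.03 m).
It fails at once if the sample pot is pushed more than 3 cm (distance of sample_pot_center from where it was at the start of the episode above 0.03 m).
It fails at once if the vial is pushed more than 3 cm (distance of vial_center from where it was at the start of the episode above 0.03 m).
It also fails if it takes over 42 s, if anything falls off the work surface, if the arm or the gripper's body presses on something with over 40 N, if the wrist force passes 120 N, or if a joint passes its speed limit or range.

## Robot

A 6-joint arm with a two-finger parallel gripper is mounted at the origin on a cart in front of the work surface, level with it; the furniture and walls round the work are solid. World frame = base frame: x ahead of the robot, y to its left, z up, the work surface at z = 0. Lengths are in m, angles in rad, forces in N, time in s.
With the tool pointing down it reaches from about 0.35 to 0.85 m from the base axis. Payload 8.1 kg.
Tool frame: the origin (TCP) lies at the very end of the fingers, on their centre line; the grasp point (between the pads) lies 19 mm behind it; z points along the fingers, y is the direction in which the jaws open and shut (so a half turn about z gives the same grasp; the last joint's range is limited). The gripper opens to 93 mm and grips with 3 to 60 N. Pads are 15 mm wide; open, the fingers measure 128 mm over their backs; the gripper's body (75 mm by 188 mm) begins 65 mm behind the grasp point.
Start: joints at [1.24, 0.13, 1.488, -0, 1.523, -0.085], TCP at [0.146, 0.582, 0.198] pointing down, gripper open.
Joint ranges: [-2.96, 2.96], [-0.89, 2.26], [0.02, 2.5], [-1.34, 4.48], [0, 2.73], [-2.66, 2.66]. Speed limits (rad/s): [2.39, 2.39, 2.79, 3.14, 3.14, 3.14].

## Interface

Orientations are given as a rotation vector (axis times angle).
In Python, from plant import * gives the robot as it stands.
- The arm moves only by the tool apply_moves, never from a script. Its argument "commands" is one flat list of numbers, 7 for each row, row after row: the shift along the world's x, y, z in cm, then the turn, a rotation vector about the world's x, y, z in rad, then the finger opening in cm, from 0 to 9.3. A call has 1 to 8 rows; each row shifts and turns the pose as measured when the row begins; what a row does not reach is not made up. A row lasts 1/8 s, in which the tool goes at most 62.5 mm and 10.7 degrees, less where a joint would pass 70% of its speed; a pose out of reach is approached as far as the arm can. A call with a gripper value outside its range is refused whole. The fingers move at their own pace and stop on an object; "squeeze" is the grip in N (left out, the last holds). Time passes only in rows, so rows that do not move let the fingers close. It gives the time, the measured TCP pose, the force and the opening at its end, in the units of the state.
- read_state(): the state, without advancing time (a new reading comes with each control period).
- read_camera(name): name is "scene" or "top"; returns (picture, depth): 384x512x3 uint8, blue, green, red; 384x512 float32, m along the optical axis (not along the pixel's ray), 0 where there is no reading.
- camera_model(name): a dict with "intrinsics" (3x3 intrinsics, pixels), "dist_coeffs" ([k1, k2, p1, p2, k3] as OpenCV has them; the pictures are not rectified), "R" (3x3) and "t" (3): a world point X has camera coordinates R X + t. Camera axes: x right, y down, z forward; pixel columns grow to the right and rows downward; lengths in m; the calibration is good to about 2 mm. A picture is of the moment at which its call begins. camera_model takes no time and is no camera call.
- close_job(): hands the job in, once; it reports no verdict.
Trained networks look in the newest picture that a camera, given by its name, has taken for a name from the list of things; names that differ only in an ending like _2 or _b are one class to them, and where a whole thing is asked for, a point or a joint stands for the part that bears it (a point fixed in the world has none). Each returns a list of dicts, best first, with "conf" (0 to 1); they miss things now and then, are a little off and sometimes report something else, mostly with a low value. They report only what shows in the picture. A call takes as long as a camera call.
- find_in(query, camera): "point" ([x, y, z] in m, in the coordinates of the camera as it stood for that picture, good to about 4 mm: the middle of the surface that is visible of it).
- cut_out(query, camera): "mask" (384x512 bool, what is visible of it).
- spot_point(query, camera): "point" ([x, y, z] in m, in the coordinates of the camera as it stood for that picture, good to about 4 mm: a listed point, or the origin of a listed thing).
The state is a dict: "t": time; "q": joint angles; "dq": joint speeds; "joint_torque": joint torques, N m; "tool_pos": TCP position; "orientation": TCP orientation; "force": force on the tool from outside, world axes, zero at the start; "wrist_torque": the same for the moment, N m; "opening": finger opening in m.
Only numpy, scipy, OpenCV 4.12 (cv2) and the standard library are available. Lean on these libraries where they do the work, as an engineer would, in place of code of your own. Each camera call takes 0.05 s, during which the arm holds its last target. There are 200 camera calls.

## Working session

There is one attempt and no reset: what is moved stays moved. The work goes in short steps, Python scripts to look and compute and a tool call to move; the robot and the scene stay as the last step left them, time stands still between calls to the robot, and variables do not carry over. Pictures are saved under pics/ and viewed, about 8 in all and at most 12, crops included, and the job is handed in when it is done.

Besides the shell and the picture viewer there is one more tool, called as name(argument=value, ...) on one line, values as JSON. apply_moves: Moves the arm, as the interface text tells. Its arguments: {"type":"object","properties":{"commands":{"type":"array"},"squeeze":{"type":"number"}},"required":["commands"]}

```bash
mkdir -p pics; cat > h.py <<'E'
from plant import *
import numpy as np, cv2
def w(p,c):
    m=camera_model(c); return np.array(m["R"]).T@(np.array(p)-np.array(m["t"]))
def px(X,c):
    m=camera_model(c); p,_=cv2.projectPoints(np.array(X,float).reshape(-1,1,3),cv2.Rodrigues(np.array(m["R"]))[0],np.array(m["t"],float),np.array(m["intrinsics"]),np.array(m["dist_coeffs"])); return p.reshape(-1,2)
def cloud(d,c):
    m=camera_model(c); v,u=np.nonzero(d>0)
    n=cv2.undistortPoints(np.stack([u,v],1).astype(float).reshape(-1,1,2),np.array(m["intrinsics"]),np.array(m["dist_coeffs"])).reshape(-1,2)
    z=d[v,u]; P=np.c_[n*z[:,None],z]
    W=(P-np.array(m["t"]))@np.array(m["R"]); o=np.full(d.shape+(3,),np.nan); o[v,u]=W; return o
E
python3 - <<'E'
from h import *
s=read_state();print({k:np.round(v,3) for k,v in s.items()})
ims=[]
for c in("scene","top"):
    im,d=read_camera(c); cv2.imwrite(f"pics/{c}0.png",im)
    m=camera_model(c); print(c,"campos",-np.array(m["R"]).T@np.array(m["t"]))
    for q in("manifold","ring_center","selector","knob_grip","pointer_tip","filter_center","media_bottle_center","sample_pot_center","vial_center"):
        print(q,[(np.round(w(r["point"],c),3),round(r["conf"],2)) for r in spot_point(q,c)[:2]])
E
```

```text
{'t': np.float64(0.0), 'q': array([ 1.24 ,  0.131,  1.489,  0.   ,  1.523, -0.085]), 'dq': array([ 0.   , -0.   , -0.001,  0.001,  0.   ,  0.001]), 'joint_torque': array([ 1.0000e-03, -5.5984e+01, -4.9177e+01,  7.7000e-02,  3.5000e-02,
       -0.0000e+00]), 'tool_pos': array([0.146, 0.581, 0.197]), 'orientation': array([-3.850e-01, -3.117e+00,  3.000e-03]), 'force': array([ 0.777,  0.09 , -0.553]), 'wrist_torque': array([ 0.005, -0.003, -0.028]), 'opening': np.float64(0.093)}
scene campos [0.99984878 0.28611075 0.59129954]
manifold [(array([ 0.457, -0.164,  0.   ]), 0.61)]
ring_center [(array([ 0.456, -0.16 ,  0.058]), 0.57), (array([ 0.437, -0.094,  0.042]), 0.24)]
selector [(array([ 0.456, -0.164,  0.049]), 0.58)]
knob_grip [(array([ 0.455, -0.169,  0.089]), 0.83)]
pointer_tip [(array([ 0.412, -0.157,  0.052]), 0.71), (array([ 0.456, -0.164, -0.001]), 0.58)]
filter_center [(array([ 0.439, -0.098,  0.041]), 0.72)]
media_bottle_center [(array([ 0.569, -0.333,  0.063]), 0.69)]
sample_pot_center [(array([ 0.413, -0.403,  0.023]), 0.67)]
vial_center []
top campos [ 0.01102436 -0.47446103  0.76079899]
manifold [(array([ 0.459, -0.162, -0.002]), 0.6)]
ring_center [(array([ 0.457, -0.163,  0.057]), 0.61)]
selector [(array([ 0.456, -0.167,  0.05 ]), 0.82), (array([ 0.458, -0.164,  0.055]), 0.25)]
knob_grip [(array([ 0.456, -0.164,  0.086]), 0.63)]
pointer_tip [(array([ 0.413, -0.152,  0.053]), 0.87)]
filter_center [(array([ 0.436, -0.097,  0.041]), 0.66)]
media_bottle_center [(array([ 0.565, -0.334,  0.063]), 0.96)]
sample_pot_center [(array([ 0.408, -0.395,  0.028]), 0.64)]
vial_center [(array([ 0.501, -0.395,  0.028]), 0.49)]
```

```bash
python3 - <<'E'
import cv2,numpy as np
from h import *
a=cv2.imread("pics/top0.png");b=cv2.imread("pics/scene0.png")
out=[]
for im,c in((a,"top"),(b,"scene")):
    u,v=px([[.45,-.16,.06]],c)[0].astype(int); print(c,u,v)
    u=min(max(u,90),421);v=min(max(v,90),293)
    out.append(cv2.resize(im[v-80:v+80,u-80:u+80],(390,390),interpolation=cv2.INTER_CUBIC))
cv2.imwrite("pics/c0.png",np.hstack(out))
cv2.imwrite("pics/full0.png",cv2.resize(np.hstack([a,b]),(800,300)))
E
```

```text
top 209 202
scene 311 220
```

View pics/c0.png

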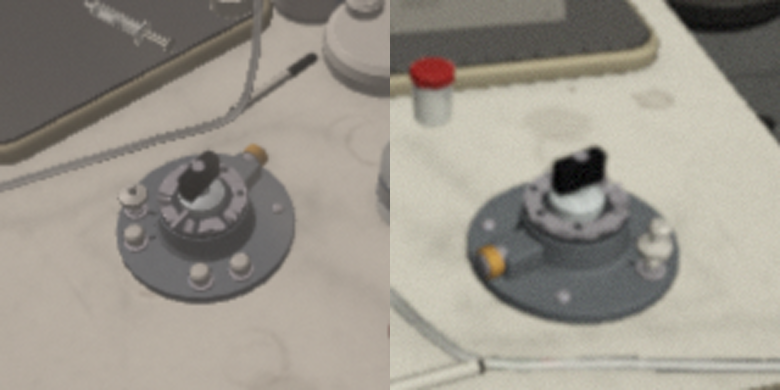

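View pics/full0.png

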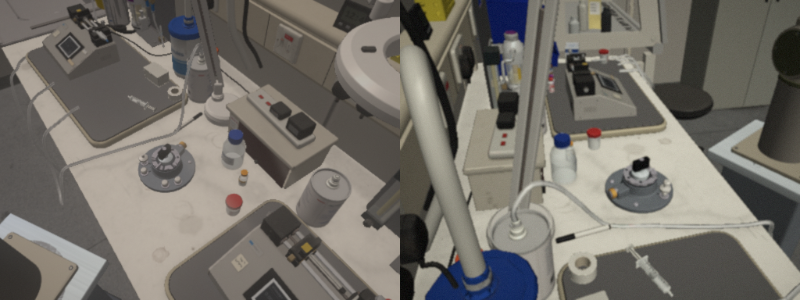

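```bash
python3 - <<'E'
from h import *
from scipy.optimize import least_squares
out=[]
for c in("top","scene"):
    im,d=read_camera(c); W=cloud(d,c)
    r=np.hypot(W[...,0]-.4565,W[...,1]+.164); z=W[...,2]
    g=(r<.035)&(z>.093)&(z<.11); P=W[g]; xy=P[:,:2]; m=cv2.minAreaRect((xy*1000).astype(np.float32))
    print(c,"griptop n",g.sum(),np.round(m,1), "medz",np.median(P[:,2]))
    e=np.linalg.svd(xy-xy.mean(0))[2][0]; print(" mean",xy.mean(0)," axis deg",np.degrees(np.arctan2(e[1],e[0])))
    k=(r<.06)&(z>.052)&(z<.063);Q=W[k]; 
    cc=(Q[:,:2].min(0)+Q[:,:2].max(0))/2; print(" ring n",k.sum(),cc,"z",np.median(Q[:,2]))
    disc=(r<.1)&(z>.011)&(z<.021);Q=W[disc]; h=cv2.minEnclosingCircle((Q[:,:2]*1000).astype(np.float32)); print(" disc",h, Q[:,:2].min(0),Q[:,:2].max(0))
    # rectified view of the ring top plane z=.058, 0.5 mm per px
    n=400; s=.00035; gx,gy=np.meshgrid(np.arange(n),np.arange(n))
    X=np.stack([.4565-(gy-n/2)*-s, -.164-(gx-n/2)*s*-1, np.full(gx.shape,.058)],-1)  # down=+x, right=+y
    uv=px(X.reshape(-1,3),c).reshape(n,n,2).astype(np.float32)
    out.append(cv2.remap(im,uv[...,0],uv[...,1],cv2.INTER_CUBIC))
cv2.imwrite("pics/rect.png",np.hstack(out))
E
```

```text
Traceback (most recent call last):
ValueError: setting an array element with a sequence. The requested array has an inhomogeneous shape after 1 dimensions. The detected shape was (3,) + inhomogeneous part.
```

```bash
python3 - <<'E'
from h import *
out=[]
for c in("top","scene"):
    im,d=read_camera(c); W=cloud(d,c)
    r=np.hypot(W[...,0]-.4565,W[...,1]+.164); z=W[...,2]
    g=(r<.035)&(z>.093)&(z<.11); P=W[g]; xy=P[:,:2]; m=cv2.minAreaRect((xy*1000).astype(np.float32))
    print(c,"griptop n",g.sum(),m, "medz",np.median(P[:,2]))
    e=np.linalg.svd(xy-xy.mean(0))[2][0]; print(" mean",xy.mean(0)," axis deg",np.degrees(np.arctan2(e[1],e[0])))
    k=(r<.06)&(z>.052)&(z<.063);Q=W[k]; 
    cc=(Q[:,:2].min(0)+Q[:,:2].max(0))/2; print(" ring n",k.sum(),cc,"z",np.median(Q[:,2]))
    disc=(r<.1)&(z>.011)&(z<.021);Q=W[disc]; h=cv2.minEnclosingCircle((Q[:,:2]*1000).astype(np.float32)); print(" disc",h, Q[:,:2].min(0),Q[:,:2].max(0))
    n=400; s=.00035; gx,gy=np.meshgrid(np.arange(n),np.arange(n))
    X=np.stack([.4565+(gy-n/2)*s, -.164+(gx-n/2)*s, np.full(gx.shape,.058)],-1)
    uv=px(X.reshape(-1,3),c).reshape(n,n,2).astype(np.float32)
    out.append(cv2.remap(im,uv[...,0],uv[...,1],cv2.INTER_CUBIC))
cv2.imwrite("pics/rect.png",np.hstack(out))
E
```

```text
top griptop n 129 ((453.37225341796875, -163.5340118408203), (14.42650318145752, 44.932064056396484), 79.48779296875) medz 0.09927345339175044
 mean [ 0.45173302 -0.16420594]  axis deg 168.09224941698156
 ring n 467 [ 0.45247827 -0.16270253] z 0.05692806693799321
 disc ((454.51568603515625, -161.9615478515625), 88.94538879394531) [ 0.36611997 -0.24992063] [ 0.5379595  -0.07679367]
scene griptop n 161 ((457.55853271484375, -163.20306396484375), (15.673651695251465, 44.77894592285156), 79.71501159667969) medz 0.09933986128586157
 mean [ 0.46003688 -0.16177599]  axis deg -11.94161684834933
 ring n 606 [ 0.45643945 -0.16329078] z 0.05735304509037767
 disc ((457.9071960449219, -163.8621368408203), 89.08073425292969) [ 0.37002212 -0.25097347] [ 0.54581704 -0.07576476]
```

View pics/rect.png

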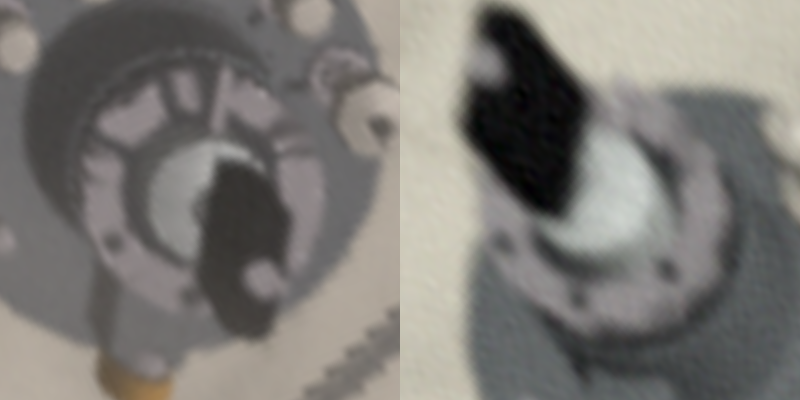

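```bash
python3 - <<'E'
from h import *
c="top"
im,d=read_camera(c); g=cv2.cvtColor(im,cv2.COLOR_BGR2GRAY).astype(np.float32)
from scipy.optimize import minimize
th=np.radians(np.arange(0,360,1.))
def ring(cx,cy,r,z=.058):
    X=np.c_[cx+r*np.cos(th),cy+r*np.sin(th),np.full(th.shape,z)]
    uv=px(X,c).astype(np.float32).reshape(-1,1,2); return cv2.remap(g,uv,None,cv2.INTER_CUBIC).ravel()
best=max(((sum(ring(x,y,r).mean() for r in(.033,.036,.039))-ring(x,y,.045).mean()-2*ring(x,y,.027).mean(),x,y) for x in np.arange(.449,.462,.001) for y in np.arange(-.169,-.157,.001)))
print(best)
x,y=best[1:]
p=np.mean([ring(x,y,r) for r in(.034,.036,.038)],0)
for a in range(60,250,2): print(a,round(a-168),int(p[a]),'#'*int(p[a]/4))
for q in("manifold","filter_center"): print([np.round(w(r["point"],c),4) for r in spot_point(q,c)])
for q in("filter_center","pointer_tip","ring_center"):
    A=[]
    for cc in("top","scene"):
        for _ in range(2):
            read_camera(cc); r=spot_point(q,cc)
            if r: A.append(w(r[0]["point"],cc))
    print(q,np.round(A,4).tolist(),np.mean(A,0))
E
```

```text
(np.float32(94.20825), np.float64(0.454), np.float64(-0.162))
60 -108 121 ##############################
62 -106 125 ###############################
64 -104 127 ###############################
66 -102 129 ################################
68 -100 131 ################################
70 -98 131 ################################
72 -96 132 #################################
74 -94 134 #################################
76 -92 134 #################################
78 -90 136 ##################################
80 -88 137 ##################################
82 -86 137 ##################################
84 -84 136 ##################################
86 -82 137 ##################################
88 -80 138 ##################################
90 -78 139 ##################################
92 -76 139 ##################################
94 -74 137 ##################################
96 -72 137 ##################################
98 -70 137 ##################################
100 -68 138 ##################################
102 -66 138 ##################################
104 -64 137 ##########################
[... 2828 characters left out ...]
###############
242 74 86 #####################
244 76 84 #####################
246 78 94 #######################
248 80 106 ##########################
[array([ 0.4557, -0.1631, -0.0007])]
[array([ 0.4374, -0.0948,  0.0399])]
filter_center [[0.4343, -0.0928, 0.0419], [0.4369, -0.0954, 0.0418], [0.456, -0.1654, 0.0484], [0.4343, -0.0938, 0.0415]] [ 0.44037069 -0.11184458  0.04339838]
pointer_tip [[0.4083, -0.1527, 0.0548], [0.4098, -0.1535, 0.0539], [0.4139, -0.1575, 0.055], [0.4097, -0.1595, 0.0541]] [ 0.41040991 -0.1557998   0.05444584]
ring_center [[0.457, -0.1609, 0.0584], [0.4569, -0.1611, 0.0561], [0.4582, -0.159, 0.0571], [0.4575, -0.1609, 0.0586]] [ 0.45742335 -0.16048124  0.05756571]
```

```bash
python3 - <<'E'
from h import *
a=np.array([.146,.581]);b=np.array([.456,-.1635]);L=np.linalg.norm(b-a);u=(b-a)/L
for c in("top","scene"):
    im,d=read_camera(c);W=cloud(d,c);P=W[~np.isnan(W[...,0])]
    s=(P[:,:2]-a)@u; t=(P[:,:2]-a)@np.array([-u[1],u[0]])
    print(c,px([[.146,.581,.197],[0,0,0.2]],c))
    for lo in np.arange(0,.95,.1):
        k=(s>lo)&(s<lo+.1)&(abs(t)<.13); Q=P[k]
        print(round(lo,1),k.sum(), [(h,int((Q[:,2]>h).sum())) for h in(.1,.15,.25,.4)] if k.any() else '', Q[Q[:,2].argmax()].round(3) if k.any() else '')
E
```

```text
top [[-208.19356347  147.73365555]
 [ -55.35345786  336.87119247]]
0.0 0  
0.1 70 [(0.1, 0), (0.15, 0), (0.25, 0), (0.4, 0)] [ 0.323  0.455 -0.894]
0.2 278 [(0.1, 0), (0.15, 0), (0.25, 0), (0.4, 0)] [ 0.313  0.397 -0.891]
0.3 864 [(0.1, 0), (0.15, 0), (0.25, 0), (0.4, 0)] [0.411 0.258 0.027]
0.4 2012 [(0.1, 0), (0.15, 0), (0.25, 0), (0.4, 0)] [0.427 0.242 0.037]
0.5 3090 [(0.1, 0), (0.15, 0), (0.25, 0), (0.4, 0)] [0.47  0.082 0.033]
0.6 3947 [(0.1, 0), (0.15, 0), (0.25, 0), (0.4, 0)] [0.502 0.047 0.033]
0.7 3430 [(0.1, 12), (0.15, 0), (0.25, 0), (0.4, 0)] [ 0.44  -0.156  0.103]
0.8 3917 [(0.1, 32), (0.15, 0), (0.25, 0), (0.4, 0)] [ 0.459 -0.163  0.103]
0.9 3831 [(0.1, 144), (0.15, 0), (0.25, 0), (0.4, 0)] [ 0.649 -0.293  0.135]
scene [[1025.71880622  324.59949868]
 [ 516.41848799  118.12719986]]
0.0 0  
0.1 0  
0.2 0  
0.3 0  
0.4 1975 [(0.1, 0), (0.15, 0), (0.25, 0), (0.4, 0)] [0.322 0.115 0.017]
0.5 3931 [(0.1, 0), (0.15, 0), (0.25, 0), (0.4, 0)] [0.469 0.085 0.034]
0.6 4479 [(0.1, 0), (0.15, 0), (0.25, 0), (0.4, 0)] [0.5   0.047 0.034]
0.7 4976 [(0.1, 13), (0.15, 0), (0.25, 0), (0.4, 0)] [ 0.442 -0.154  0.101]
0.8 3477 [(0.1, 54), (0.15, 0), (0.25, 0), (0.4, 0)] [ 0.463 -0.161  0.103]
0.9 4323 [(0.1, 196), (0.15, 0), (0.25, 0), (0.4, 0)] [ 0.554 -0.322  0.131]
```

apply_moves(commands=[0,0,3,0,0,0,9.3], squeeze=20)

```text
t: 2.72
tool_pos: [0.1454, 0.5802, 0.225]
orientation: [-0.385, -3.117, 0.009]
force: [0.9, -0.2, 1.1]
opening: 0.0932
```

apply_moves(commands=[2.6,-4.7,0,0,0,0,4,2.6,-4.7,0,0,0,0,4,2.6,-4.7,0,0,0,0,4,2.6,-4.7,0,0,0,0,4,2.6,-4.7,0,0,0,0,4,2.6,-4.7,0,0,0,0,4,2.6,-4.7,0,0,0,0,4,2.6,-4.7,0,0,0,0,4])

```text
t: 3.72
tool_pos: [0.357, 0.1972, 0.229]
orientation: [0.373, 3.115, 0.004]
force: [1.1, 0.5, -0.1]
opening: 0.0402
```

apply_moves(commands=[1.4,-5.2,-0.3,0,0,0,4,1.4,-5.2,-0.3,0,0,0,4,1.4,-5.2,-0.3,0,0,0,4,1.4,-5.2,-0.3,0,0,0,4,1.4,-5.2,-0.3,0,0,0,4,1.4,-5.2,-0.3,0,0,0,4,1.4,-5.2,-0.3,0,0,0,4,0,0,0,0,0,0,4])

```text
t: 4.72
tool_pos: [0.4576, -0.1829, 0.2093]
orientation: [0.38, 3.107, 0.004]
force: [0.4, 0.3, 0.4]
opening: 0.0403
```

apply_moves(commands=[-0.15,1.95,-3,0,0,0.05,4,0,0,-2,0,0,0,4,0,0,0,0,0,0,4])

```text
t: 5.1
tool_pos: [0.4561, -0.1622, 0.1589]
orientation: [0.302, 3.115, 0.006]
force: [0.3, -0.2, -0.2]
opening: 0.0401
```

```bash
python3 - <<'E'
from h import *
s=read_state(); print(s["tool_pos"],s["orientation"],s["q"],s["force"])
out=[]
for c in("top","scene"):
    im,d=read_camera(c)
    for q in("knob_grip","pointer_tip"): print(c,q,[(np.round(w(r["point"],c),4),r["conf"]) for r in spot_point(q,c)[:1]])
    u,v=px([s["tool_pos"]-[0,0,.04]],c)[0].astype(int); u=min(max(u,64),447);v=min(max(v,64),319)
    out.append(cv2.resize(im[v-64:v+64,u-64:u+64],(400,400),interpolation=cv2.INTER_CUBIC))
cv2.imwrite("pics/c1.png",np.hstack(out))
E
```

```text
[ 0.4560505  -0.1622297   0.15885873] [0.30201551 3.11476151 0.00586354] [-0.45418581 -0.1793263   1.86420872  0.00784644  1.44658002 -1.83259391] [ 0.31500427 -0.15965318 -0.16990107]
top knob_grip [(array([ 0.4552, -0.1625,  0.0843]), 0.9)]
top pointer_tip [(array([ 0.4102, -0.1544,  0.0534]), 0.98)]
scene knob_grip [(array([ 0.4575, -0.1693,  0.0864]), 0.55)]
scene pointer_tip [(array([ 0.4115, -0.1564,  0.0541]), 0.8)]
```

View pics/c1.png

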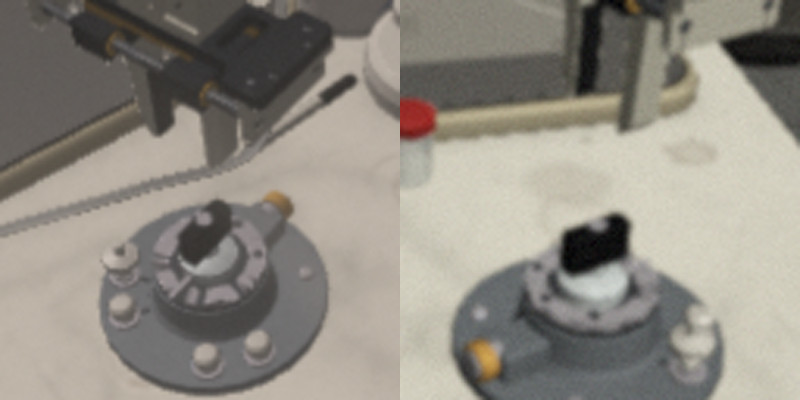

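apply_moves(commands=[0,-0.1,-3,0,0,0,4,0,0,-3,0,0,0,4,0,0,-2,0,0,0,4,0,0,-0.5,0,0,0,4])

```text
t: 5.9
tool_pos: [0.4604, -0.1661, 0.0784]
orientation: [0.302, 3.103, -0.001]
force: [-0.3, -0.3, 0.5]
opening: 0.0399
```

apply_moves(commands=[-0.4,0.3,-0.5,0,0,0,4,0,0,0,0,0,0,4])

```text
t: 6.15
tool_pos: [0.4569, -0.1633, 0.0745]
orientation: [0.303, 3.102, -0.002]
force: [0.2, 0.2, 0.3]
opening: 0.0397
```

apply_moves(commands=[-0.05,0,-0.4,0,0,0,4,0,0,0,0,0,0,2.2,0,0,0,0,0,0,2.2,0,0,0,0,0,0,2.2], squeeze=5)

```text
t: 6.65
tool_pos: [0.4577, -0.164, 0.0723]
orientation: [0.302, 3.099, -0.004]
force: [0.1, -0.2, -0.4]
opening: 0.0226
```

apply_moves(commands=[0,0,0,0,0,0,0.5,0,0,0,0,0,0,0.5,0,0,0,0,0,0,0.5], squeeze=5)

```text
t: 7.02
tool_pos: [0.4578, -0.164, 0.0725]
orientation: [0.302, 3.099, -0.004]
force: [-0.1, 0.3, 1.1]
opening: 0.016
```

apply_moves(commands=[0,0,0,0,0,0,0.5,0,0,0,0,0,0,0.5], squeeze=30)

```text
t: 7.28
tool_pos: [0.4578, -0.164, 0.0724]
orientation: [0.302, 3.099, -0.004]
force: [-0.4, -0.2, -0.3]
opening: 0.0151
```

apply_moves(commands=[0,0,0.2,0,0,0,0.5,0,0,0.2,0,0,0,0.5])

```text
t: 7.52
tool_pos: [0.4577, -0.164, 0.0753]
orientation: [0.302, 3.099, -0.004]
force: [4.2, -1.9, -8.2]
opening: 0.0156
```

apply_moves(commands=[0,0,0.2,0,0,0,0.5,0,0,0.2,0,0,0,0.5])

```text
t: 7.78
tool_pos: [0.4576, -0.1639, 0.0784]
orientation: [0.302, 3.099, -0.003]
force: [4.4, -2.4, -11.2]
opening: 0.0155
```

apply_moves(commands=[0,0,0.2,0,0,0,0.5,0,0,0,0,0,0,0.5])

```text
t: 8.02
tool_pos: [0.4576, -0.1639, 0.0795]
orientation: [0.303, 3.099, -0.003]
force: [5.8, -2.5, -10.3]
opening: 0.0155
```

```bash
python3 - <<'E'
from h import *
s=read_state(); print(s["tool_pos"],s["force"],s["wrist_torque"])
A=[]
for c in("top","scene"):
  for _ in range(2):
    read_camera(c)
    print(c,[[np.round(w(r["point"],c),4) for r in spot_point(q,c)[:1]] for q in("knob_grip","pointer_tip")])
s=read_state(); print(s["tool_pos"],s["force"],s["wrist_torque"])
E
```

```text
[ 0.45763743 -0.1639315   0.07952018] [  5.78348656  -2.47857154 -10.26678937] [-0.43498755 -0.90428664 -0.01945531]
top [[array([ 0.4574, -0.1658,  0.0949])], [array([ 0.4126, -0.1551,  0.0617])]]
top [[array([ 0.4594, -0.1646,  0.0952])], [array([ 0.4076, -0.1545,  0.0649])]]
scene [[array([ 0.4607, -0.1677,  0.0961])], [array([ 0.4096, -0.158 ,  0.0616])]]
scene [[array([ 0.4605, -0.1656,  0.0925])], [array([ 0.4092, -0.1576,  0.0593])]]
[ 0.45764256 -0.16393413  0.07944036] [ 4.73332308 -1.94259918 -9.53069803] [-0.49695545 -0.90264454 -0.0344321 ]
```

apply_moves(commands=[0,0,0.15,0,0,0,0.5,0,0,0,0,0,-0.06,0.5,0,0,0,0,0,-0.1,0.5])

```text
t: 9.0
tool_pos: [0.4576, -0.1642, 0.0794]
orientation: [0.555, 3.064, -0.007]
force: [4.6, -3.7, -9.3]
opening: 0.0156
```

apply_moves(commands=[0,0,0.15,0,0,-0.1,0.5,0,0,0.05,0,0,-0.12,0.5,0,0,0.05,0,0,-0.12,0.5])

```text
t: 9.38
tool_pos: [0.4572, -0.1648, 0.0802]
orientation: [1.083, 2.921, -0.016]
force: [3.9, -4.1, -9.7]
opening: 0.0158
```

apply_moves(commands=[0,0.03,0.04,0,0,-0.12,0.5,0,0.03,0.04,0,0,-0.12,0.5,0,0,0.04,0,0,-0.1,0.5,0,0,0,0,0,0,0.5])

```text
t: 9.88
tool_pos: [0.4567, -0.1653, 0.0793]
orientation: [1.582, 2.687, -0.026]
force: [5.0, -2.2, -9.7]
opening: 0.0155
```

```bash
python3 - <<'E'
from h import *
c="top"
s=read_state(); print(s["tool_pos"],s["force"],s["wrist_torque"],s["orientation"])
A=[]
for c in("top","scene"):
  for _ in range(3):
    im,d=read_camera(c)
    for r in spot_point("pointer_tip",c)[:1]: A.append(w(r["point"],c)); print(c,np.round(A[-1],4), np.degrees(np.arctan2(A[-1][1]+.1635,A[-1][0]-.4563)))
  if c=="top":
    n=400; st=.0003; gx,gy=np.meshgrid(np.arange(n),np.arange(n))
    X=np.stack([.450+(gy-n*.6)*st, -.150+(gx-n/2)*st, np.full(gx.shape,.058)],-1)
    uv=px(X.reshape(-1,3),c).reshape(n,n,2).astype(np.float32)
    cv2.imwrite("pics/rect2.png",cv2.resize(cv2.remap(im,uv[...,0],uv[...,1],cv2.INTER_CUBIC),(600,600)))
E
```

```text
[ 0.45666345 -0.16531258  0.07928908] [ 4.96002104 -2.23284834 -9.71014771] [-0.35323391 -0.94246135 -0.01890251] [ 1.58161823  2.68665594 -0.02620804]
top [ 0.4335 -0.1182  0.062 ] 116.77088784643536
top [ 0.4336 -0.1202  0.0582] 117.63850335079209
top [ 0.4324 -0.1205  0.0646] 119.06974184568571
scene [ 0.433  -0.1279  0.0596] 123.24535435601153
scene [ 0.4349 -0.1287  0.0585] 121.57447931153172
scene [ 0.4339 -0.124   0.0593] 119.51614358119262
```

View pics/rect2.png

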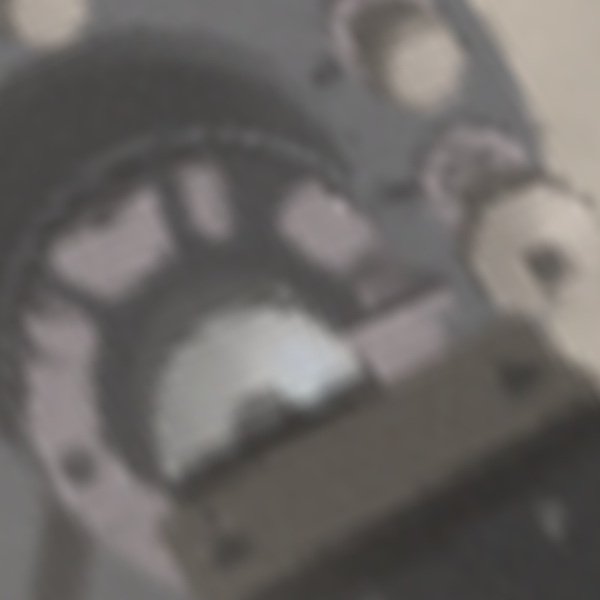

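apply_moves(commands=[0,0,0.12,0,0,-0.05,0.5,0,0,0.03,0,0,-0.04,0.5])

```text
t: 10.72
tool_pos: [0.4565, -0.1653, 0.0797]
orientation: [1.703, 2.613, -0.028]
force: [4.8, -1.9, -9.4]
opening: 0.0156
```

apply_moves(commands=[0,0,-0.1,0,0,0,0.5])

```text
t: 10.85
tool_pos: [0.4566, -0.1654, 0.0783]
orientation: [1.703, 2.612, -0.028]
force: [3.7, -3.0, -6.3]
opening: 0.0157
```

apply_moves(commands=[0,0,-0.05,0,0,0,0.5])

```text
t: 10.98
tool_pos: [0.4567, -0.1655, 0.0779]
orientation: [1.702, 2.612, -0.028]
force: [1.3, -1.2, -1.9]
opening: 0.0155
```

apply_moves(commands=[0,0,0.02,0,0,0.03,0.5])

```text
t: 11.1
tool_pos: [0.4567, -0.1655, 0.0782]
orientation: [1.661, 2.639, -0.027]
force: [2.6, -0.8, -5.0]
opening: 0.0158
```

apply_moves(commands=[0,0,0,0,0,0.025,0.5])

```text
t: 11.22
tool_pos: [0.4567, -0.1654, 0.0783]
orientation: [1.625, 2.661, -0.026]
force: [2.3, -0.6, -5.9]
opening: 0.0153
```

apply_moves(commands=[0,0,-0.05,0,0,0.0,0.5])

```text
t: 11.35
tool_pos: [0.4568, -0.1655, 0.0782]
orientation: [1.623, 2.661, -0.026]
force: [1.5, -0.7, -1.1]
opening: 0.0156
```

apply_moves(commands=[0,0,0.02,0,0,-0.03,0.5,0,0,0,0,0,-0.03,0.5,0,0,0,0,0,-0.03,0.5])

```text
t: 11.72
tool_pos: [0.4565, -0.1654, 0.0778]
orientation: [1.75, 2.582, -0.029]
force: [4.3, -2.4, -9.6]
opening: 0.0155
```

apply_moves(commands=[0,0,-0.03,0,0,-0.02,0.5])

```text
t: 11.85
tool_pos: [0.4564, -0.1654, 0.0771]
orientation: [1.778, 2.562, -0.029]
force: [4.6, -1.8, -9.5]
opening: 0.0157
```

apply_moves(commands=[0,0,-0.1,0,0,0,0.5,0,0,-0.1,0,0,0,0.5])

```text
t: 12.1
tool_pos: [0.4564, -0.1655, 0.0745]
orientation: [1.779, 2.562, -0.029]
force: [5.4, -2.0, -8.4]
opening: 0.0154
```

apply_moves(commands=[0,0,-0.1,0,0,0,0.5])

```text
t: 12.22
tool_pos: [0.4564, -0.1654, 0.0734]
orientation: [1.779, 2.562, -0.029]
force: [3.6, -2.1, -9.6]
opening: 0.0152
```

apply_moves(commands=[0,0,-0.05,0,0,0,0.5,0,0,0,0,0,0,0.5], squeeze=3)

```text
t: 12.48
tool_pos: [0.4564, -0.1653, 0.0736]
orientation: [1.779, 2.562, -0.029]
force: [1.0, -0.5, -4.3]
opening: 0.016
```

Now open the fingers; the spring finishes the drop. Then back off upward.

apply_moves(commands=[0,0,0,0,0,0,1.9,0,0,0,0,0,0,3.5,0,0,0,0,0,0,4,0,0,0,0,0,0,4])

```text
t: 12.98
tool_pos: [0.4568, -0.1655, 0.0749]
orientation: [1.778, 2.562, -0.029]
force: [0.4, -0.1, 0.1]
opening: 0.0391
```

apply_moves(commands=[0,0,2,0,0,0,4,0,0,3,0,0,0,4,0,0,4,0,0,0,4,0,0,5,0,0,0,4,0,0,3,0,0,0,4,0,0,0,0,0,0,4])

```text
t: 13.72
tool_pos: [0.4548, -0.1646, 0.2491]
orientation: [1.78, 2.564, -0.03]
force: [0.1, -0.7, -0.8]
opening: 0.0402
```

```bash
python3 - <<'E'
from h import *
s=read_state(); print(s["t"],s["tool_pos"],s["force"])
T={q:[] for q in("pointer_tip","filter_center","knob_grip","selector")}; out=[]
for c in("top","scene"):
  for _ in range(3):
    im,d=read_camera(c)
    for q in T:
      for r in spot_point(q,c)[:1]: T[q].append(w(r["point"],c))
  W=cloud(d,c); r=np.hypot(W[...,0]-.456,W[...,1]+.1635); z=W[...,2]; P=W[(r<.035)&(z>.093)&(z<.13)]
  e=np.linalg.svd(P[:,:2]-P[:,:2].mean(0))[2][0]; print(c,"grip n",len(P),"top z",np.median(P[:,2]),"axis",np.degrees(np.arctan2(e[1],e[0]))%180)
  u,v=px([[.456,-.163,.06]],c)[0].astype(int); out.append(cv2.resize(im[v-55:v+55,u-55:u+55],(400,400),interpolation=cv2.INTER_CUBIC))
M={q:np.median(v,0) for q,v in T.items()}
for q in T: print(q,M[q].round(4), np.round(T[q],3)[:,2])
print("tip-filter mm",1000*np.linalg.norm((M["pointer_tip"]-M["filter_center"])[:2]))
cv2.imwrite("pics/c3.png",np.hstack(out))
E
```

```text
13.725 [ 0.45479119 -0.16462271  0.24905679] [ 0.08076896 -0.73888005 -0.78479812]
top grip n 140 top z 0.09923595127327899 axis 110.04705075767517
scene grip n 168 top z 0.0996701920366854 axis 110.73764372944598
pointer_tip [ 0.4406 -0.1203  0.0533] [0.054 0.054 0.055 0.051 0.05  0.053]
filter_center [ 0.4364 -0.0958  0.0425] [ 0.045  0.042  0.044  0.043  0.042 -0.003]
knob_grip [ 0.4564 -0.1663  0.087 ] [0.087 0.086 0.087 0.089 0.089 0.086]
selector [ 0.4567 -0.1653  0.0498] [0.049 0.052 0.05  0.05  0.049]
tip-filter mm 24.872472854632306
```

View pics/c3.png

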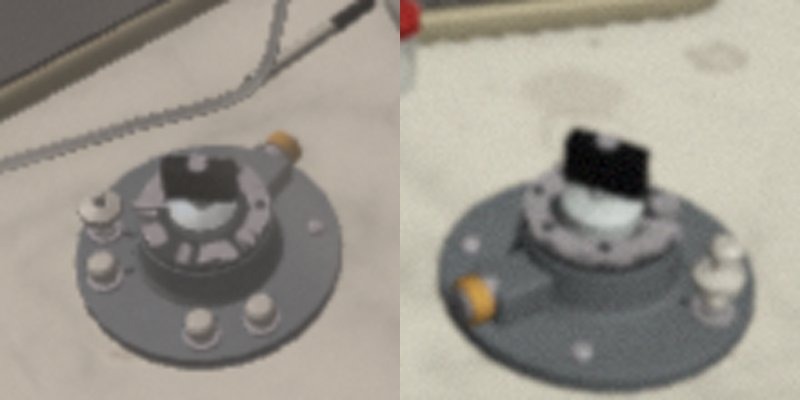

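```bash
python3 -c "
from plant import *
print(close_job())"
```

```text
the job is handed in; nothing more can be done
None
```

The selector is home in the filter outlet's notch and let go; I handed the job in at about 14 s of robot time. No verdict was reported.

- **What I did:** I pulled the knob up about 7–8 mm and turned it about 55° clockwise. On lowering, the pointer landed on the ring, so I felt to both sides and found the notch at about 110.5° in the world frame, then lowered it in and opened the fingers. The arm then rose about 17 cm clear.
- **Home:** The grip top measures 99.2 mm (top camera) and 99.7 mm (scene camera), against 99.3 mm in both at the start.
- **Right outlet:** The grip lies at 110.0° and 110.7° in the two cameras. The pointer tip is about 25 mm from the filter axis; the limit is 28.6 mm.
- **Forces:** Wrist readings stayed near 10 N downward while the knob was lifted, with 4–6 N sideways at times. The force between selector and manifold can't be measured directly; resting on the ring it was probably 8–10 N.
- **Bystanders:** The arm kept clear of the bottle, pot and vial, but I did not measure their positions again at the end.
- **Disagreements:** The picture put the notch at about 114°, some 3.5° from where it was felt. One of the six final filter detections had a wrong height (-3 mm against about 43 mm); taking medians kept it from affecting the result.

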